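# Stack the tool cases, the middle one from its upright holder

### The job

Put the set of three tool cases back together as one square column: leave the deep case where it stands, lay the middle case from the upright holder flat on it, lid up, and put the slim case on top. Each foot rim must be fully seated over the raised lid panel below, either way round, and the roll of tape, burnisher, closed tin and ink roller must stay where they lie.

Things in the scene. Friction and masses are not known exactly. Their poses are not given: they have to be found in the camera images.
- deep_case: deep grey plastic case, black lid, 104 (x) x 60 (y) mm, 50 high to the lid's shoulder, flat on the bench, 0.5 kg. Lid: raised panel 92 x 48 x 4 mm. Underneath: foot rim 4 wide, 5 high round a 96 x 52 recess that drops over the panel of the case below, rim resting on its shoulder. Plain sides, grip across y. Origin: centre of underside (rim level); -x: label end; z up through lid
- middle_case: middle case, 38 mm high to the lid's shoulder, 0.3 kg; footprint, lid panel, foot rim, frame and origin as the deep case. Starts standing on its rear end in the holder, label end up (its x points down, 104 mm tall), lid facing the holder's tall board
- slim_case: slim case, 26 mm high to the lid's shoulder, lying flat, lid up, on the bench, 0.2 kg; footprint, lid panel, foot rim, frame and origin as the deep case
- holder: fixed dark sheet-steel upright holder: pocket 46 mm (its x) by 66 mm (its y), floor 4 mm thick, lips 24 mm high on three sides, and on its +x side a board 80 mm wide and 130 mm high, with a 40 mm foot plate beyond it. Origin: centre of the pocket, on the bench; z up
- tape_roll: bystander, loose: roll of masking tape lying flat, 104 mm across, 25 mm high; origin centre of underside
- burnisher: bystander, loose: burnisher with a wooden handle, lying, 175 mm along its y, 18 mm thick; origin under its middle
- closed_tin: bystander, loose: closed ink tin, 71 mm diameter, 62 mm high; origin centre of underside
- ink_roller: bystander, loose: small ink roller lying down, 178 mm along its y, 86 mm wide, 34 mm high; origin under its middle
There are look-alikes about, which are no part of the job. Leave any red or white look-alike of the slim_case alone.

How it is judged:
At the end, for the whole second after the job is handed in: Deep case flat on the bench within 30 mm of its start; middle case on it and slim case on that, lids up, each within 4 mm of centred, 2 mm of fully seated, 0.08 rad of square, tilt under 0.04 rad, at rest; which way the label ends face does not matter (angle between each of deep_case, middle_case, slim_case's own z axis and vertical below 0.04 rad and height (world z) of deep_case below 0.004 m and distance of deep_case from where it was at the start of the episode below 0.03 m and x of middle_case in the frame of deep_case between -0.004 and 0.004 m and y of middle_case in the frame of deep_case between -0.004 and 0.004 m and z of middle_case in the frame of deep_case between 0.048 and 0.052 m and angle between the x axis of middle_case and the x axis of deep_case, either way round below 0.08 rad and linear speed of each of middle_case, slim_case below 0.01 m/s and x of slim_case in the frame of middle_case between -0.004 and 0.004 m and y of slim_case in the frame of middle_case between -0.004 and 0.004 m and z of slim_case in the frame of middle_case between 0.036 and 0.04 m and angle between the x axis of slim_case and the x axis of middle_case, either way round below 0.08 rad); the robot touches nothing.
It fails at once if a bystander (tape roll, burnisher, closed tin or ink roller) is pushed more than 30 mm (distance of any of tape_roll, burnisher, closed_tin, ink_roller from where it was at the start of the episode above 0.03 m).
It also fails if it takes over 72 s, if anything falls off the work surface, if the arm or the gripper's body presses on something with over 40 N, if the wrist force passes 120 N, or if a joint passes its speed limit or range.

### The arm

A 7-joint arm with a two-finger parallel gripper is mounted at the origin on a cart in front of the work surface, level with it; the furniture and walls round the work are solid. World frame = base frame: x ahead of the robot, y to its left, z up, the work surface at z = 0. Lengths are in m, angles in rad, forces in N, time in s.
With the tool pointing down it reaches from about 0.4 to 0.875 m from the base axis. Payload 19.3 kg.
Tool frame: the origin (TCP) lies at the very end of the fingers, on their centre line; the grasp point (between the pads) lies 19 mm behind it; z points along the fingers, y is the line along which they close (so a half turn about z gives the same grasp; the last joint's range is limited). The gripper opens to 85 mm and grips with 20 to 120 N. Pads are 22 mm wide; open, the fingers measure 114 mm over their backs; the gripper's body (76 mm by 85 mm) begins 54 mm behind the grasp point. The pads swing forward as they close: fully open they stand 13 mm farther back than shut.
Start: joints at [1.151, 0.521, -0.036, 1.599, 0.021, 1.021, -0.113], TCP at [0.214, -0.587, 0.231] pointing down, gripper open.
Joint ranges: [-2.91, 2.91], [-0.3, 2.13], [-1.5, 1.42], [0.17, 2.43], [-1.26, 4.41], [0.16, 1.93], [-2.52, 2.52]. Speed limits (rad/s): [1.89, 1.89, 2.39, 2.39, 3.01, 3.01, 3.01].

### API

Orientations are given as [roll, pitch, yaw] about the fixed x, y, z axes, in that order (R = Rz(yaw) Ry(pitch) Rx(roll)).
In Python, from workcell import monitor, optics, workorder gives the robot as it stands.
- The arm moves only by the tool apply_moves, never from a script. Its arguments are lists of equal length, an entry for each row: "linear": the shift along the tool's x, y, z each as a share of 0.1 m, from -1 to 1, a list of three; "delta_rot": the turn, a rotation vector about the tool's x, y, z each as a share of 120 degrees, from -1 to 1, a list of three. A call has exactly 5 rows; each row is the pose to reach, as a shift and turn from the pose commanded when the call began, along the tool's axes at that moment; what a row does not reach only later rows make up. A row lasts 1/12 s, in which the tool goes at most 41.7 mm and 7.16 degrees, less where a joint would pass 70% of its speed; a pose out of reach is approached as far as the arm can. A call with a number of a shift or a turn outside -1 to 1 is refused whole. A call with a gripper value outside its range is refused whole. "gripper" is the opening, from -1 (shut) to 1 (fully open), set as the call begins (left out, the last holds). The fingers move at their own pace and stop on an object; "force" is the grip in N (left out, the last holds). Time passes only in rows, so rows that repeat a pose let the fingers close, or fill a call up. It gives the time, the measured TCP pose, the force, the opening and the grip force at its end, in the units of the state.
- monitor.observe(): the state, without advancing time (a new reading comes with each control period).
- optics.grab_frame(name): name is "side" or "top" or "wrist"; returns (picture, depth): 480x640x3 uint8, red, green, blue; 480x640 float32, m along the optical axis (not along the pixel's ray), 0 where there is no reading.
- optics.camera_info(name): a dict with "fx", "fy", "cx", "cy" (pixels), "rvec" (rotation vector, rad) and "tvec" (3), from world to camera coordinates, as OpenCV has them; the wrist camera has in their place "T_tool_cam" (4x4, takes a point from camera to tool coordinates, whose origin is the TCP and whose axes are the flange's). Camera axes: x right, y down, z forward; pixel columns grow to the right and rows downward; lengths in m; the calibration is good to about 2 mm. The wrist camera is an equidistant fisheye: a pixel r from the principal point sees the ray r / f radians off the axis. A picture is of the moment at which its call begins: read the wrist's pose just before it. camera_info takes no time and is no camera call.
- workorder.job_done(): hands the job in; it is judged then, once.
The state is a dict: "clock": time; "qpos": joint angles; "qd": joint speeds; "joint_efforts": joint torques, N m; "position": TCP position; "tool_rot": TCP orientation; "force": force on the tool from outside, world axes, zero at the start; "moment": the same for the moment, N m; "grip_width": finger opening in m; "finger_force": force on a finger pad.
Only numpy, scipy, OpenCV 4.12 (cv2) and the standard library are available. Lean on these libraries where they do the work, as an engineer would, in place of code of your own. Each camera call takes 0.05 s, during which the arm holds its last target. There are 200 camera calls.

## Working session

There is one attempt and no reset: what is moved stays moved. The work goes in short steps, Python scripts to look and compute and a tool call to move; the robot and the scene stay as the last step left them, time stands still between calls to the robot, and variables do not carry over. Pictures are saved under pics/ and viewed, at most 10 in all, crops included, and the job is handed in when it is done.

Besides the shell and the picture viewer there is one more tool, called after "Request:" as name(argument=value, ...), one argument or row to a line, values as JSON. apply_moves: Moves the arm, as the interface text tells. Its arguments: {"type":"object","properties":{"linear":{"type":"array"},"delta_rot":{"type":"array"},"gripper":{"type":"number"},"force":{"type":"number"}},"required":["linear","delta_rot"]}

```bash
mkdir -p pics; ls; cat > h.py <<'E'
import numpy as np, cv2, json
from scipy.spatial.transform import Rotation as Rn
from workcell import monitor, optics, workorder
def grab(n):
    p,d=optics.grab_frame(n); np.savez('%s.npz'%n,p=p,d=d); return p,d
def world(n,d):
    c=optics.camera_info(n); v,u=np.mgrid[:480,:640]
    P=np.stack([(u-c['cx'])/c['fx']*d,(v-c['cy'])/c['fy']*d,d],-1)
    R=cv2.Rodrigues(np.array(c['rvec'],float))[0]
    return (P-np.array(c['tvec']).ravel())@R
E
python3 - <<'E'
from h import *
s=monitor.observe(); print(s)
for n in('top','side'):
    p,d=grab(n); print(optics.camera_info(n)); cv2.imwrite(f'pics/{n}0.png',p[:,:,::-1])
E
```

```text
pics
{'clock': 0.0, 'qpos': array([ 1.15081339,  0.52202053, -0.03633738,  1.59997853,  0.02118366,
        1.0211011 , -0.11279013]), 'qd': array([ 8.45183036e-04, -1.31248495e-04, -6.56226141e-04, -1.00614418e-03,
        5.45575415e-04, -4.74995590e-04,  1.63278244e-06]), 'joint_efforts': array([-8.81928245e-04, -9.27120137e+01,  1.97953865e+00, -3.69940102e+01,
        1.77889882e-02,  8.12871032e-03,  4.17853741e-06]), 'position': array([ 0.21404776, -0.58685663,  0.23073211]), 'tool_rot': array([-3.14047103e+00,  6.07872095e-05,  3.49782436e-01]), 'force': array([0.11739243, 0.51295089, 0.12247877]), 'moment': array([-0.04700199, -0.02149388, -0.01488966]), 'finger_force': 0.0, 'grip_width': 0.08517256581179143}
{'fx': 447.4309278125561, 'fy': 447.4309278125561, 'cx': 314.40606207717474, 'cy': 241.3579310602481, 'rvec': array([ 2.22356524, -2.18019362,  0.07537204]), 'tvec': array([-0.10460304,  0.56006208,  1.06858682])}
{'fx': 596.4977578212033, 'fy': 596.4977578212033, 'cx': 332.60683340425055, 'cy': 238.13370536502012, 'rvec': array([ 0.23193036, -2.80591604,  1.28295054]), 'tvec': array([0.52724121, 0.16434629, 1.200609  ])}
```

View pics/top0.png

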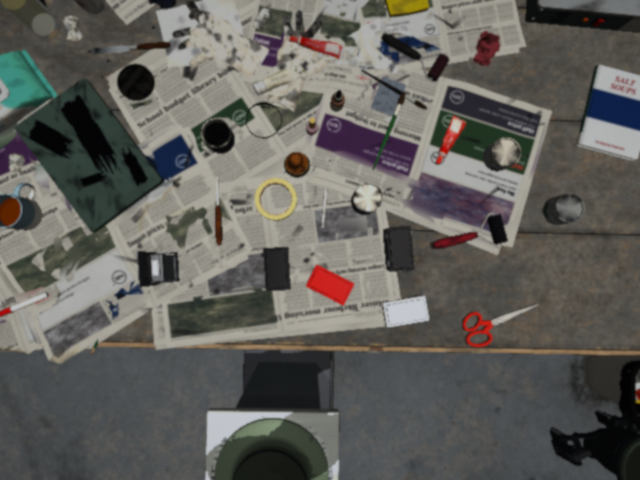

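View pics/side0.png

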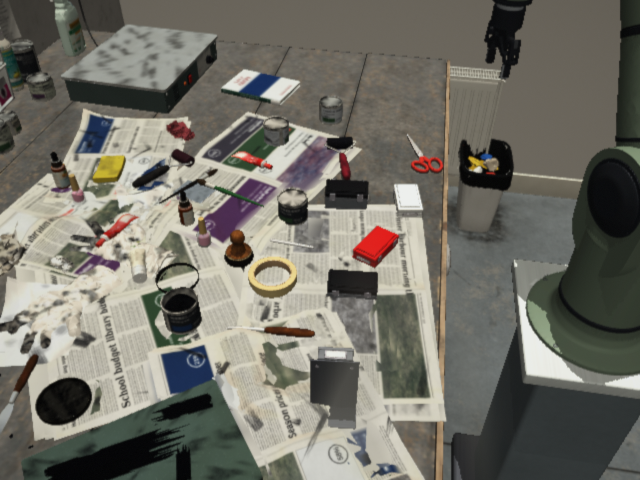

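The top view shows the holder at about (158,268), dark cases at (277,268) and (399,248), a red look-alike at (331,284) and a white one at (406,311). Next I'll measure heights and outlines.

```bash
python3 - <<'E'
from h import *
for n,boxes in (('top',{'A':(255,300,240,298),'B':(380,420,222,275),'H':(125,195,240,295)}),('side',{'A':(318,388,258,310),'B':(315,378,170,215),'H':(300,370,335,435)})):
    z=np.load(n+'.npz'); W=world(n,z['d']); 
    for k,(a,b,c,e) in boxes.items():
        w=W[c:e,a:b].reshape(-1,3); ok=z['d'][c:e,a:b].ravel()>0; w=w[ok]
        h=np.histogram(w[:,2],np.arange(-.01,.15,.004)); print(n,k,[(round(float(x),3),int(m)) for m,x in zip(*h) if m>3])
        zm={'A':.015,'B':.015,'H':.015}[k]
        q=w[w[:,2]>zm]; r=cv2.minAreaRect((q[:,:2]*1000).astype(np.float32)); print('  rect all',r)
        zt=np.percentile(q[:,2],90); t=q[q[:,2]>zt-.004]; print('  top',zt,cv2.minAreaRect((t[:,:2]*1000).astype(np.float32)),t.mean(0),len(t))
z=np.load('top.npz');W=world('top',z['d'])
m=(W[:,:,2]>.012)
im=(np.clip(W[:,:,2],0,.14)/.14*255).astype(np.uint8)
a=cv2.resize(cv2.applyColorMap(im[150:330,120:540],2),None,fx=1.9,fy=1.9,interpolation=0)
cv2.imwrite('pics/h.png',a)
c=optics.camera_info('wrist'); print(c)
E
```

```text
top A [(-0.006, 99), (-0.002, 792), (0.002, 571), (0.006, 42), (0.018, 32), (0.022, 244), (0.026, 535), (0.03, 270), (0.034, 13)]
  rect all ((494.2602844238281, -3.967021942138672), (104.28264617919922, 60.95354080200195), 5.038241863250732)
  top 0.03148788491877255 ((494.9308166503906, -3.2113723754882812), (101.25070190429688, 55.66729736328125), 4.284102916717529) [ 0.49434996 -0.00399213  0.02990935] 672
top B [(-0.01, 7), (-0.006, 171), (-0.002, 464), (0.002, 203), (0.006, 41), (0.01, 14), (0.014, 9), (0.018, 13), (0.022, 13), (0.026, 10), (0.03, 10), (0.034, 14), (0.038, 8), (0.042, 31), (0.046, 225), (0.05, 561), (0.054, 310), (0.058, 6)]
  rect all ((547.2572631835938, -293.54486083984375), (104.8565444946289, 62.00824737548828), 5.47454833984375)
  top 0.055573703739533346 ((546.4199829101562, -292.32354736328125), (99.69825744628906, 59.32030487060547), 3.1844875812530518) [ 0.54630668 -0.2936708   0.0540118 ] 688
top H [(-0.006, 42), (-0.002, 604), (0.002, 824), (0.006, 773), (0.01, 352), (0.014, 45), (0.018, 56), (0.022, 69), (0.026, 23), (0.03, 23), (0.034, 12), (0.038
[... 2026 characters left out ...]
66.5228576660156), (79.2751693725586, 51.45058059692383), 5.993710994720459)
  top 0.11882110477690729 ((487.8041687011719, 288.6183776855469), (78.7033462524414, 6.851473808288574), 6.132002353668213) [0.48837814 0.28881129 0.12329895] 331
{'fx': 371.64829954431775, 'fy': 371.64829954431775, 'cx': 314.3376516091726, 'cy': 244.46009517337757, 'T_tool_cam': array([[-7.87529636e-04, -9.45893491e-01, -3.24476321e-01,
         8.38855179e-02],
       [ 9.99999553e-01, -9.14767619e-04,  2.39596691e-04,
        -4.28986137e-04],
       [-5.23453383e-04, -3.24475987e-01,  9.45893789e-01,
        -1.42846567e-01],
       [ 0.00000000e+00,  0.00000000e+00,  0.00000000e+00,
         1.00000000e+00]])}
```

View pics/h.png

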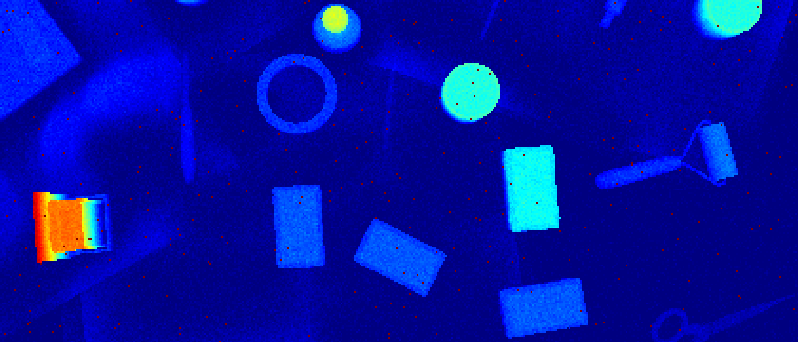

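```bash
cat >> h.py <<'E'
def T(p,rpy):
    M=np.eye(4); M[:3,:3]=Rn.from_euler('xyz',rpy).as_matrix(); M[:3,3]=p; return M
def plan(wps,cur=None):
    """wps: list of (pos, rpy). prints tool calls (lin,rot) with rounding tracked"""
    s=monitor.observe(); C=cur if cur is not None else T(s['position'],s['tool_rot'])
    for p,r in wps:
        G=T(p,r)
        for k in range(30):
            D=np.linalg.inv(C)@G; l=D[:3,3]/.1; w=Rn.from_matrix(D[:3,:3]).as_rotvec()/np.deg2rad(120)
            if np.abs(l).max()<.004 and np.abs(w).max()<.002: break
            f=min(1,1/max(1e-9,np.abs(l).max()),1.66/max(1e-9,np.linalg.norm(l)),.29/max(1e-9,np.linalg.norm(w)))
            l=np.round(l*f,3); w=np.round(w*f,3); print(l.tolist(),w.tolist())
            S=np.eye(4); S[:3,:3]=Rn.from_rotvec(w*np.deg2rad(120)).as_matrix(); S[:3,3]=l*.1; C=C@S
        print('-- at',C[:3,3].round(4))
    return C
def wristworld(p=None):
    s=monitor.observe(); p,d=grab('wrist'); c=optics.camera_info('wrist')
    v,u=np.mgrid[:480,:640]; x=(u-c['cx'])/c['fx'];y=(v-c['cy'])/c['fy']; r=np.hypot(x,y)+1e-9
    X=np.stack([x/r*np.tan(r)*d,y/r*np.tan(r)*d,d,np.ones_like(d)],-1)
    W=X@(T(s['position'],s['tool_rot'])@np.array(c['T_tool_cam'])).T
    return p,d,W[:,:,:3],s
E
python3 - <<'E'
from h import *
plan([((.545,-.292,.254),(np.pi,0,.09))])
E
```

```text
[1.0, -0.397, -0.056] [-0.0, 0.0, 0.03]
[1.0, -0.472, -0.058] [-0.0, 0.0, 0.031]
[1.0, -0.554, -0.059] [-0.0, 0.0, 0.032]
[0.931, -0.601, -0.058] [-0.0, 0.0, 0.031]
-- at [ 0.545 -0.292  0.254]
```

Request:
apply_moves(
  linear=[
    [1.0,-0.397,-0.056],
    [1.0,-0.397,-0.056],
    [1.0,-0.397,-0.056],
    [1.0,-0.397,-0.056],
    [1.0,-0.397,-0.056],
  ],
  delta_rot=[
    [0,0,0.03],
    [0,0,0.03],
    [0,0,0.03],
    [0,0,0.03],
    [0,0,0.03],
  ],
  gripper=1,
)

```text
clock: 0.52
position: [0.2958, -0.5146, 0.2369]
tool_rot: [-3.141, -0.0, 0.29]
force: [-0.5, 0.2, -0.0]
grip_width: 0.0853
finger_force: 0.0
```

Request:
apply_moves(
  linear=[
    [1.0,-0.472,-0.058],
    [1.0,-0.472,-0.058],
    [1.0,-0.472,-0.058],
    [1.0,-0.472,-0.058],
    [1.0,-0.472,-0.058],
  ],
  delta_rot=[
    [0,0,0.031],
    [0,0,0.031],
    [0,0,0.031],
    [0,0,0.031],
    [0,0,0.031],
  ],
)

```text
clock: 0.93
position: [0.3774, -0.4418, 0.2425]
tool_rot: [-3.141, 0.0, 0.223]
force: [-0.4, -0.5, -0.7]
grip_width: 0.0852
finger_force: 0.0
```

Request:
apply_moves(
  linear=[
    [1.0,-0.554,-0.059],
    [1.0,-0.554,-0.059],
    [1.0,-0.554,-0.059],
    [1.0,-0.554,-0.059],
    [1.0,-0.554,-0.059],
  ],
  delta_rot=[
    [0,0,0.032],
    [0,0,0.032],
    [0,0,0.032],
    [0,0,0.032],
    [0,0,0.032],
  ],
)

```text
clock: 1.35
position: [0.4624, -0.3663, 0.2483]
tool_rot: [-3.142, 0.001, 0.156]
force: [-1.1, -1.0, -1.4]
grip_width: 0.0857
finger_force: 0.0
```

Request:
apply_moves(
  linear=[
    [0.931,-0.601,-0.058],
    [0.931,-0.601,-0.058],
    [0.931,-0.601,-0.058],
    [0.931,-0.601,-0.058],
    [0.931,-0.601,-0.058],
  ],
  delta_rot=[
    [0,0,0.031],
    [0,0,0.031],
    [0,0,0.031],
    [0,0,0.031],
    [0,0,0.031],
  ],
)

```text
clock: 1.77
position: [0.5447, -0.2933, 0.2539]
tool_rot: [3.141, 0.001, 0.09]
force: [-1.1, -0.5, 0.2]
grip_width: 0.0853
finger_force: 0.0
```

Works well. Now I'll take a wrist look at the deep case.

```bash
cat >> h.py <<'E'
def boxfit(W,d,cx,cy,z0,z1,R=.075):
    m=(d>0)&(W[:,:,2]>z0)&(W[:,:,2]<z1)&(np.hypot(W[:,:,0]-cx,W[:,:,1]-cy)<R)
    n,l,st,_=cv2.connectedComponentsWithStats(m.astype(np.uint8)); k=1+np.argmax(st[1:,4]); q=W[l==k]
    r=cv2.minAreaRect((q[:,:2]*1000).astype(np.float32))
    # trimmed: PCA frame, percentile edges
    a=np.deg2rad(r[2]) ; a=(a+np.pi/4)%(np.pi/2)-np.pi/4
    best=None
    for t in np.linspace(a-.08,a+.08,65):
        c=q[:,:2]@np.array([[np.cos(t),-np.sin(t)],[np.sin(t),np.cos(t)]]); e=np.percentile(c,[1,99],axis=0); ar=np.prod(e[1]-e[0])
        if best is None or ar<best[0]: best=(ar,t,e)
    _,t,e=best; ce=e.mean(0); R2=np.array([[np.cos(t),-np.sin(t)],[np.sin(t),np.cos(t)]])
    return dict(c=(R2@ce).round(4),yaw=round(float(t),4),size=((e[1]-e[0])/.98).round(4),z=np.median(q[:,2]).round(4),n=len(q),rect=np.round(r[0],1).tolist()+[round(r[2],2)])
E
python3 - <<'E'
from h import *
p,d,W,s=wristworld(); print(s['position'],s['tool_rot'],s['qpos'])
cv2.imwrite('pics/w1.png',p[:,:,::-1])
print(boxfit(W,d,.546,-.292,.044,.062))
print(boxfit(W,d,.546,-.292,.052,.062))
z=np.load('top.npz');Wt=world('top',z['d']);print(boxfit(Wt,z['d'],.546,-.292,.044,.07),boxfit(Wt,z['d'],.494,-.003,.02,.05))
print(boxfit(Wt,z['d'],.49,.262,.098,.1145,.06))
plan([((.50,-.003,.230),(np.pi,0,.09)),((.49,.26,.26),(np.pi,0,1.66))],)
E
```

```text
[ 0.54465985 -0.29331265  0.25394887] [3.14127928e+00 9.17526899e-04 8.95169544e-02] [ 0.44022065  0.48994256 -0.06202152  1.59029987  0.034183    1.06307014
 -1.1124437 ]
{'c': array([ 0.548 , -0.2916]), 'yaw': 0.0951, 'size': array([0.1024, 0.0601]), 'z': np.float64(0.0538), 'n': 6473, 'rect': [547.6, -291.7, 5.45]}
{'c': array([ 0.5475, -0.292 ]), 'yaw': 0.0908, 'size': array([0.0905, 0.0474]), 'z': np.float64(0.0542), 'n': 4579, 'rect': [547.7, -292.3, 5.35]}
{'c': array([ 0.5479, -0.2935]), 'yaw': 0.0805, 'size': array([0.1035, 0.0604]), 'z': np.float64(0.0524), 'n': 1125, 'rect': [547.8, -293.6, 5.47]} {'c': array([ 0.4947, -0.004 ]), 'yaw': 0.0679, 'size': array([0.1031, 0.0603]), 'z': np.float64(0.0284), 'n': 1091, 'rect': [494.5, -3.9, 5.04]}
{'c': array([0.4911, 0.2635]), 'yaw': 0.0989, 'size': array([0.0716, 0.0463]), 'z': np.float64(0.1069), 'n': 586, 'rect': [492.1, 263.2, 5.96]}
[-0.061, -1.0, 0.081] [0.0, 0.0, -0.0]
[-0.061, -1.0, 0.081] [0.0, 0.0, -0.001]
[-0.056, -0.941, 0.076] [0.0, 0.001, -0.0]
-- at [ 0.5   -0.003  0.23 ]
[0.052, -1.0, -0.115] [0.0, -0.0, -0.285]
[0.615, -0.811, -0.116] [0.0, 0.0, -0.29]
[0.582, -0.19, -0.07] [0.0, 0.0, -0.175]
-- at [0.49 0.26 0.26]
```

View pics/w1.png

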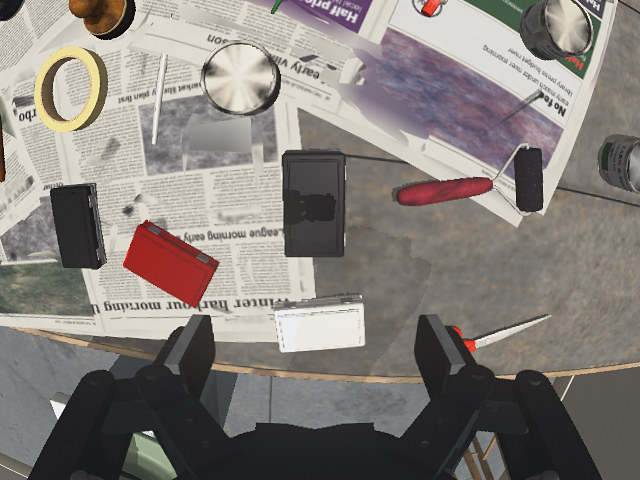

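The wrist view shows the deep case at about (314,203), with the slim case at (78,226). The depth fit is clean, so I'll carry on over the slim case and then the holder.

Request:
apply_moves(
  linear=[
    [-0.061,-1.0,0.081],
    [-0.061,-1.0,0.081],
    [-0.061,-1.0,0.081],
    [-0.061,-1.0,0.081],
    [-0.061,-1.0,0.081],
  ],
  delta_rot=[
    [0,0,0],
    [0,0,0],
    [0,0,0],
    [0,0,0],
    [0,0,0],
  ],
)

```text
clock: 2.23
position: [0.529, -0.1948, 0.2465]
tool_rot: [3.141, 0.0, 0.088]
force: [0.2, -0.5, 0.4]
grip_width: 0.0852
finger_force: 0.0
```

Request:
apply_moves(
  linear=[
    [-0.061,-1.0,0.081],
    [-0.061,-1.0,0.081],
    [-0.061,-1.0,0.081],
    [-0.061,-1.0,0.081],
    [-0.061,-1.0,0.081],
  ],
  delta_rot=[
    [0,0,0],
    [0,0,0],
    [0,0,0],
    [0,0,0],
    [0,0,0],
  ],
)

```text
clock: 2.65
position: [0.5148, -0.0959, 0.2383]
tool_rot: [3.141, -0.0, 0.088]
force: [-0.9, -1.1, 0.7]
grip_width: 0.0856
finger_force: 0.0
```

Request:
apply_moves(
  linear=[
    [-0.056,-0.941,0.076],
    [-0.056,-0.941,0.076],
    [-0.056,-0.941,0.076],
    [-0.056,-0.941,0.076],
    [-0.056,-0.941,0.076],
  ],
  delta_rot=[
    [0,0,0],
    [0,0,0],
    [0,0,0],
    [0,0,0],
    [0,0,0],
  ],
)

```text
clock: 3.07
position: [0.5013, -0.0027, 0.2306]
tool_rot: [3.141, -0.0, 0.088]
force: [-0.3, -1.1, 0.1]
grip_width: 0.0856
finger_force: 0.0
```

```bash
python3 - <<'E'
from h import *
p,d,W,s=wristworld(); print(s['position'],s['tool_rot'],s['qpos'])
print(boxfit(W,d,.494,-.002,.018,.045))
print(boxfit(W,d,.494,-.002,.028,.045))
plan([((.49,.26,.26),(np.pi,0,1.66))],)
E
```

```text
[ 0.50133917 -0.00271932  0.23064895] [ 3.14086540e+00 -1.11544825e-04  8.82062978e-02] [ 0.0121803   0.32992763 -0.15796373  1.91503179  0.06596627  0.90143825
 -1.66094745]
{'c': array([ 0.4951, -0.0012]), 'yaw': 0.0746, 'size': array([0.103 , 0.0599]), 'z': np.float64(0.0297), 'n': 6343, 'rect': [494.7, -1.4, 4.42]}
{'c': array([ 0.4947, -0.0018]), 'yaw': 0.0684, 'size': array([0.0908, 0.0471]), 'z': np.float64(0.0302), 'n': 4448, 'rect': [494.4, -2.1, 4.06]}
[0.044, -1.0, -0.112] [0.0, 0.0, -0.285]
[0.608, -0.815, -0.114] [0.0, 0.0, -0.29]
[0.585, -0.195, -0.07] [0.0, 0.0, -0.176]
-- at [0.49 0.26 0.26]
```

Request:
apply_moves(
  linear=[
    [0.044,-1.0,-0.112],
    [0.044,-1.0,-0.112],
    [0.044,-1.0,-0.112],
    [0.044,-1.0,-0.112],
    [0.044,-1.0,-0.112],
  ],
  delta_rot=[
    [0,0,-0.285],
    [0,0,-0.285],
    [0,0,-0.285],
    [0,0,-0.285],
    [0,0,-0.285],
  ],
)

```text
clock: 3.53
position: [0.4971, 0.0982, 0.2419]
tool_rot: [3.141, -0.0, 0.693]
force: [-0.1, -1.1, -0.3]
grip_width: 0.0855
finger_force: 0.0
```

Request:
apply_moves(
  linear=[
    [0.608,-0.815,-0.114],
    [0.608,-0.815,-0.114],
    [0.608,-0.815,-0.114],
    [0.608,-0.815,-0.114],
    [0.608,-0.815,-0.114],
  ],
  delta_rot=[
    [0,0,-0.29],
    [0,0,-0.29],
    [0,0,-0.29],
    [0,0,-0.29],
    [0,0,-0.29],
  ],
)

```text
clock: 3.95
position: [0.4927, 0.1999, 0.2532]
tool_rot: [3.141, -0.0, 1.3]
force: [0.2, -0.8, -0.1]
grip_width: 0.0853
finger_force: 0.0
```

Request:
apply_moves(
  linear=[
    [0.585,-0.195,-0.07],
    [0.585,-0.195,-0.07],
    [0.585,-0.195,-0.07],
    [0.585,-0.195,-0.07],
    [0.585,-0.195,-0.07],
  ],
  delta_rot=[
    [0,0,-0.176],
    [0,0,-0.176],
    [0,0,-0.176],
    [0,0,-0.176],
    [0,0,-0.176],
  ],
)

```text
clock: 4.37
position: [0.49, 0.2601, 0.2599]
tool_rot: [-3.141, 0.001, 1.656]
force: [1.1, -0.7, -0.2]
grip_width: 0.0853
finger_force: 0.0
```

```bash
python3 - <<'E'
from h import *
p,d,W,s=wristworld(); print(s['position'],s['tool_rot'],s['qpos'])
cv2.imwrite('pics/w2.png',p[:,:,::-1])
print(boxfit(W,d,.49,.262,.1,.1145,.06))
print(boxfit(W,d,.49,.288,.12,.14,.06))
E
```

```text
[0.4900442  0.26011707 0.25985866] [-3.14123018e+00  7.28325175e-04  1.65608644e+00] [-0.17752361  0.42616164 -0.56679634  1.7328297   0.25796538  1.05824493
 -0.7463059 ]
{'c': array([0.4911, 0.2625]), 'yaw': 0.0974, 'size': array([0.0586, 0.0379]), 'z': np.float64(0.1081), 'n': 3228, 'rect': [491.0, 262.2, 5.87]}
{'c': array([0.4893, 0.2888]), 'yaw': 0.1008, 'size': array([0.0792, 0.0037]), 'z': np.float64(0.1295), 'n': 664, 'rect': [489.0, 288.8, 5.78]}
```

View pics/w2.png

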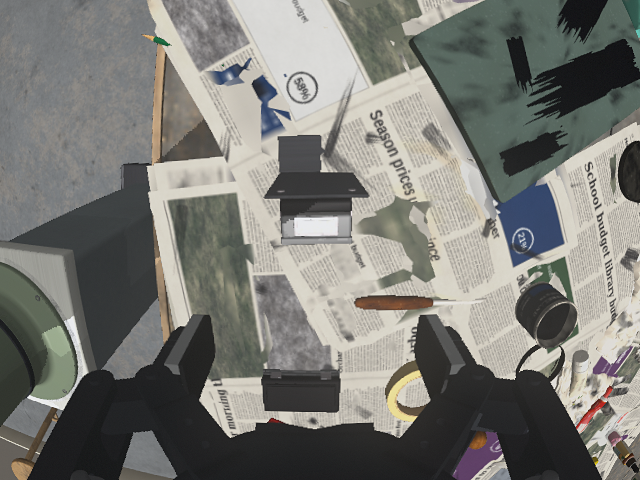

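The wrist view shows the case's end face in the holder at about (316,228), with the board at (317,186). I'll go down to grasp it just under the label end.

```bash
python3 - <<'E'
from h import *
plan([((.491,.2623,.16),(np.pi,0,1.671)),((.491,.2623,.072),(np.pi,0,1.671))],)
E
```

```text
[0.021, 0.013, 0.999] [-0.0, 0.0, -0.007]
-- at [0.491  0.2623 0.16  ]
[0.001, 0.0, 0.88] [-0.0, 0.0, -0.0]
-- at [0.491  0.2623 0.072 ]
```

Request:
apply_moves(
  linear=[
    [0.021,0.013,0.999],
    [0.021,0.013,0.999],
    [0.021,0.013,0.999],
    [0.021,0.013,0.999],
    [0.021,0.013,0.999],
  ],
  delta_rot=[
    [0,0,-0.007],
    [0,0,-0.007],
    [0,0,-0.007],
    [0,0,-0.007],
    [0,0,-0.007],
  ],
)

```text
clock: 4.83
position: [0.4903, 0.2635, 0.1604]
tool_rot: [-3.141, 0.001, 1.674]
force: [0.4, -0.4, 1.6]
grip_width: 0.0856
finger_force: 0.0
```

Request:
apply_moves(
  linear=[
    [0,0,0.2],
    [0,0,0.4],
    [0,0,0.6],
    [0,0,0.8],
    [0,0,0.88],
  ],
  delta_rot=[
    [0,0,0],
    [0,0,0],
    [0,0,0],
    [0,0,0],
    [0,0,0],
  ],
)

```text
clock: 5.25
position: [0.4906, 0.2639, 0.0721]
tool_rot: [3.141, 0.0, 1.675]
force: [-0.9, -0.4, -0.9]
grip_width: 0.0854
finger_force: 0.0
```

Request:
apply_moves(
  linear=[
    [0,0,0],
    [0,0,0],
    [0,0,0],
    [0,0,0],
    [0,0,0],
  ],
  delta_rot=[
    [0,0,0],
    [0,0,0],
    [0,0,0],
    [0,0,0],
    [0,0,0],
  ],
  gripper=-1,
  force=50,
)

```text
clock: 5.67
position: [0.4909, 0.2649, 0.0741]
tool_rot: [3.139, -0.001, 1.677]
force: [-0.5, -1.0, 9.8]
grip_width: 0.0595
finger_force: 55.9
```

```bash
cat >> h.py <<'E'
def tilt(g,yaw,deg):
    R=Rn.from_euler('xyz',(np.pi,0,yaw))*Rn.from_rotvec([0,np.deg2rad(deg),0])
    return np.array(g)+.019*R.as_matrix()[:,2], R.as_euler('xyz')
E
python3 - <<'E'
from h import *
C=plan([((.491,.2640,.205),(np.pi,0,1.675))])
C=plan([tilt((.465,.11,.20),1.65,20),tilt((.46,.11,.15),1.64,65)],C)
E
```

```text
[-0.006, 0.002, -1.0] [0.001, -0.0, 0.001]
[-0.002, 0.001, -0.309] [0.0, -0.0, -0.0]
-- at [0.491 0.264 0.205]
[-1.0, -0.29, 0.158] [-0.001, 0.115, 0.008]
[-0.446, -0.12, -0.038] [-0.001, 0.051, 0.004]
-- at [0.4645 0.1165 0.1821]
[-0.025, -0.037, 0.321] [-0.002, 0.29, 0.003]
[-0.06, -0.011, 0.073] [-0.001, 0.085, 0.0]
-- at [0.4588 0.1272 0.142 ]
```

Request:
apply_moves(
  linear=[
    [0,0,-0.2],
    [0,0,-0.4],
    [0,0,-0.6],
    [0,0,-0.8],
    [0,0,-1.0],
  ],
  delta_rot=[
    [0,0,0],
    [0,0,0],
    [0,0,0],
    [0,0,0],
    [0,0,0],
  ],
)

```text
clock: 6.08
position: [0.49, 0.2644, 0.1743]
tool_rot: [3.141, -0.0, 1.677]
force: [0.1, -0.1, -4.3]
grip_width: 0.0592
finger_force: 56.2
```

Request:
apply_moves(
  linear=[
    [0,0,-0.15],
    [0,0,-0.3],
    [0,0,-0.31],
    [0,0,-0.31],
    [0,0,-0.31],
  ],
  delta_rot=[
    [0,0,0],
    [0,0,0],
    [0,0,0],
    [0,0,0],
    [0,0,0],
  ],
)

```text
clock: 6.5
position: [0.4898, 0.2642, 0.2029]
tool_rot: [-3.141, 0.0, 1.677]
force: [-0.0, -0.1, -4.2]
grip_width: 0.0593
finger_force: 56.7
```

Request:
apply_moves(
  linear=[
    [-0.2,-0.06,0.03],
    [-0.4,-0.12,0.06],
    [-0.6,-0.18,0.1],
    [-0.8,-0.23,0.13],
    [-1.0,-0.29,0.158],
  ],
  delta_rot=[
    [0,0.02,0.001],
    [0,0.045,0.003],
    [0,0.07,0.005],
    [0,0.09,0.006],
    [0,0.115,0.008],
  ],
)

```text
clock: 6.92
position: [0.4712, 0.1612, 0.1867]
tool_rot: [-3.139, -0.243, 1.661]
force: [2.0, 0.2, -4.3]
grip_width: 0.0592
finger_force: 56.5
```

Request:
apply_moves(
  linear=[
    [-0.15,-0.04,-0.01],
    [-0.3,-0.08,-0.025],
    [-0.446,-0.12,-0.038],
    [-0.446,-0.12,-0.038],
    [-0.446,-0.12,-0.038],
  ],
  delta_rot=[
    [0,0.02,0.001],
    [0,0.035,0.003],
    [0,0.051,0.004],
    [0,0.051,0.004],
    [0,0.051,0.004],
  ],
)

```text
clock: 7.33
position: [0.4635, 0.1154, 0.1796]
tool_rot: [-3.135, -0.348, 1.648]
force: [0.0, 0.5, -2.9]
grip_width: 0.0592
finger_force: 56.5
```

Request:
apply_moves(
  linear=[
    [-0.005,-0.007,0.07],
    [-0.01,-0.015,0.13],
    [-0.015,-0.022,0.2],
    [-0.02,-0.03,0.26],
    [-0.025,-0.037,0.321],
  ],
  delta_rot=[
    [0,0.058,0],
    [0,0.116,0.001],
    [-0.001,0.174,0.002],
    [-0.001,0.232,0.002],
    [-0.002,0.29,0.003],
  ],
)

```text
clock: 7.75
position: [0.46, 0.1252, 0.1497]
tool_rot: [-3.136, -0.957, 1.641]
force: [0.5, -0.8, -5.2]
grip_width: 0.059
finger_force: 56.7
```

```bash
python3 - <<'E'
from h import *
s=monitor.observe();print(s['qpos'].round(3),s['position'],s['grip_width'],s['force'],s['clock'])
p,d=grab('side'); cv2.imwrite('pics/s2.png',p[100:480,150:600,::-1])
plan([tilt((.46,.11,.15),1.64,65),tilt((.46,.11,.062),1.64,65)])
E
```

```text
[ 0.894  0.95  -1.039  2.024 -0.272  0.677  0.348] [0.46000333 0.125237   0.14973075] 0.05903982895602504 [ 0.51700248 -0.80083407 -5.19974769] 7.75
[-0.002, 0.01, 0.032] [-0.004, 0.076, -0.006]
-- at [0.4588 0.1272 0.142 ]
[-0.798, 0.001, 0.371] [0.0, -0.0, -0.0]
-- at [0.4588 0.1272 0.054 ]
```

View pics/s2.png

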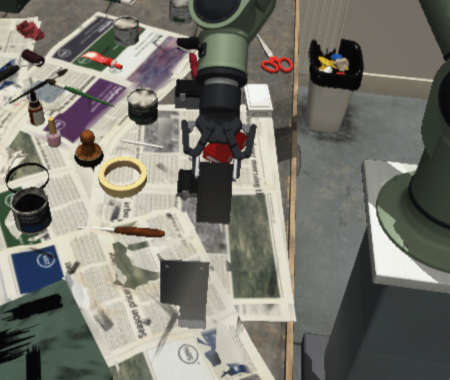

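The case (crop, about (213,190)) is held tilted over clear bench, lid up. I'll lower it to contact.

Request:
apply_moves(
  linear=[
    [0,0.01,0.02],
    [0,0.01,0.032],
    [0,0.01,0.032],
    [0,0.01,0.032],
    [0,0.01,0.032],
  ],
  delta_rot=[
    [-0.002,0.04,-0.003],
    [-0.004,0.076,-0.006],
    [-0.004,0.076,-0.006],
    [-0.004,0.076,-0.006],
    [-0.004,0.076,-0.006],
  ],
)

```text
clock: 8.22
position: [0.4601, 0.1284, 0.1483]
tool_rot: [3.118, -1.107, 1.668]
force: [1.4, 0.0, -3.0]
grip_width: 0.0591
finger_force: 56.7
```

Request:
apply_moves(
  linear=[
    [-0.16,0,0.07],
    [-0.32,0,0.15],
    [-0.48,0,0.22],
    [-0.64,0,0.3],
    [-0.8,0,0.371],
  ],
  delta_rot=[
    [0,0,0],
    [0,0,0],
    [0,0,0],
    [0,0,0],
    [0,0,0],
  ],
)

```text
clock: 8.63
position: [0.4617, 0.1257, 0.0597]
tool_rot: [3.114, -1.106, 1.672]
force: [0.1, 0.1, -4.2]
grip_width: 0.0593
finger_force: 56.9
```

Request:
apply_moves(
  linear=[
    [-0.027,0,0.012],
    [-0.055,0,0.025],
    [-0.082,0,0.037],
    [-0.11,0,0.05],
    [-0.11,0,0.05],
  ],
  delta_rot=[
    [0,0,0],
    [0,0,0],
    [0,0,0],
    [0,0,0],
    [0,0,0],
  ],
  force=25,
)

```text
clock: 9.05
position: [0.4619, 0.1254, 0.0489]
tool_rot: [3.117, -1.111, 1.667]
force: [1.7, 2.1, 3.4]
grip_width: 0.0591
finger_force: 57.3
```

Request:
apply_moves(
  linear=[
    [-0.03,0,0.012],
    [-0.06,0,0.024],
    [-0.09,0,0.037],
    [-0.12,0,0.05],
    [-0.15,0,0.06],
  ],
  delta_rot=[
    [0,0,0],
    [0,0,0],
    [0,0,0],
    [0,0,0],
    [0,0,0],
  ],
  gripper=-1,
  force=20,
)

```text
clock: 9.47
position: [0.4624, 0.1239, 0.033]
tool_rot: [3.116, -1.111, 1.668]
force: [1.4, -5.7, 8.7]
grip_width: 0.0594
finger_force: 60.1
```

Request:
apply_moves(
  linear=[
    [-0.03,0,0.012],
    [-0.06,0,0.024],
    [-0.07,0,0.03],
    [-0.07,0,0.03],
    [-0.07,0,0.03],
  ],
  delta_rot=[
    [0,0,0],
    [0,0,0],
    [0,0,0],
    [0,0,0],
    [0,0,0],
  ],
)

```text
clock: 9.88
position: [0.4624, 0.1234, 0.025]
tool_rot: [3.116, -1.111, 1.667]
force: [2.1, -3.5, 5.6]
grip_width: 0.0592
finger_force: 60.5
```

Request:
apply_moves(
  linear=[
    [0,0,0],
    [0,0,0],
    [0,0,0],
    [0,0,0],
    [0,0,0],
  ],
  delta_rot=[
    [0,0,0],
    [0,0,0],
    [0,0,0],
    [0,0,0],
    [0,0,0],
  ],
  gripper=1,
)

```text
clock: 10.3
position: [0.4616, 0.1236, 0.0239]
tool_rot: [3.119, -1.111, 1.665]
force: [0.8, -0.1, -0.1]
grip_width: 0.0852
finger_force: 0.0
```

```bash
python3 - <<'E'
from h import *
s=monitor.observe();print(s['position'],s['force'])
p,d=grab('side'); cv2.imwrite('pics/s3.png',cv2.resize(p[200:440,250:500,::-1],None,fx=2,fy=2))
p,d=grab('top'); W=world('top',d); 
try: print(boxfit(W,d,.46,.17,.03,.06,.08))
except Exception as e: print(e)
C=T(s['position'],s['tool_rot']); g=C[:3,3]-C[:3,2]*.019; print(g)
C=plan([(C[:3,3]-.09*C[:3,2],s['tool_rot'])],)
C=plan([tilt((.462,.08,.24),1.65,35),((.462,.16,.22),(np.pi,0,1.65))],C)
E
```

```text
[0.46156604 0.12358777 0.02385525] [ 0.8329791  -0.12259132 -0.1443926 ]
{'c': array([0.4614, 0.1395]), 'yaw': 0.0192, 'size': array([0.0601, 0.0967]), 'z': np.float64(0.0404), 'n': 1043, 'rect': [461.4, 140.2, 3.39]}
[0.46274677 0.10659736 0.03227736]
[0.0, 0.0, -0.9] [0.0, -0.0, -0.0]
-- at [0.4671 0.0431 0.0637]
[1.0, -0.005, -0.17] [0.003, -0.145, 0.001]
[0.591, -0.006, -0.302] [0.002, -0.094, 0.001]
-- at [0.4612 0.0909 0.2245]
[0.535, 0.063, 0.429] [0.0, -0.29, 0.0]
[0.004, 0.0, 0.0] [0.0, -0.002, 0.0]
-- at [0.462 0.16  0.22 ]
```

View pics/s3.png

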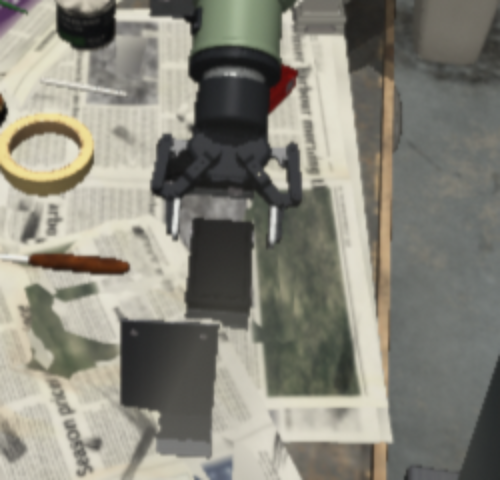

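The middle case (crop, about (220,268)) lies flat with its lid up. I'll retreat and come back upright above it.

Request:
apply_moves(
  linear=[
    [0,0,-0.18],
    [0,0,-0.36],
    [0,0,-0.54],
    [0,0,-0.72],
    [0,0,-0.9],
  ],
  delta_rot=[
    [0,0,0],
    [0,0,0],
    [0,0,0],
    [0,0,0],
    [0,0,0],
  ],
)

```text
clock: 10.82
position: [0.4671, 0.0423, 0.0642]
tool_rot: [3.119, -1.111, 1.665]
force: [0.6, 0.8, 0.2]
grip_width: 0.0854
finger_force: 0.0
```

Request:
apply_moves(
  linear=[
    [0.2,0,-0.03],
    [0.4,0,-0.07],
    [0.6,0,-0.1],
    [0.8,-0.003,-0.14],
    [1.0,-0.005,-0.17],
  ],
  delta_rot=[
    [0,0,0],
    [0,-0.036,0],
    [0.001,-0.07,0],
    [0.002,-0.11,0.001],
    [0.003,-0.145,0.001],
  ],
)

```text
clock: 11.23
position: [0.4634, 0.0723, 0.1619]
tool_rot: [3.134, -0.804, 1.653]
force: [1.6, 0.0, 0.5]
grip_width: 0.0858
finger_force: 0.0
```

Request:
apply_moves(
  linear=[
    [0.12,0,-0.06],
    [0.24,0,-0.12],
    [0.36,0,-0.18],
    [0.48,0,-0.24],
    [0.591,-0.006,-0.302],
  ],
  delta_rot=[
    [0,-0.02,0],
    [0,-0.04,0],
    [0,-0.06,0],
    [0.001,-0.08,0],
    [0.002,-0.094,0.001],
  ],
)

```text
clock: 11.65
position: [0.4609, 0.0916, 0.2255]
tool_rot: [3.141, -0.608, 1.652]
force: [-0.4, 0.3, -0.1]
grip_width: 0.0854
finger_force: 0.0
```

Request:
apply_moves(
  linear=[
    [0.1,0.013,0.08],
    [0.2,0.025,0.17],
    [0.3,0.038,0.26],
    [0.42,0.05,0.34],
    [0.535,0.063,0.429],
  ],
  delta_rot=[
    [0,-0.058,0],
    [0,-0.116,0],
    [0,-0.174,0],
    [0,-0.232,0],
    [0,-0.29,0],
  ],
)

```text
clock: 12.07
position: [0.4612, 0.151, 0.2198]
tool_rot: [-3.134, -0.163, 1.651]
force: [-0.5, -0.1, -0.0]
grip_width: 0.0855
finger_force: 0.0
```

```bash
python3 - <<'E'
from h import *
s=monitor.observe();print(s['qpos'].round(3))
p,d,W,s=wristworld(); print(s['position'],s['tool_rot'],s['clock'])
for z0 in(.03,.039):
    print(boxfit(W,d,.461,.14,z0,.055,.08))
E
```

```text
[ 0.248  0.385 -0.732  1.965  0.133  0.837 -0.446]
[0.46120727 0.1510095  0.21980644] [-3.13380413 -0.16274546  1.65069782] 12.0667
{'c': array([0.4614, 0.1401]), 'yaw': 0.0811, 'size': array([0.0604, 0.1021]), 'z': np.float64(0.0418), 'n': 6976, 'rect': [461.5, 139.3, 4.07]}
{'c': array([0.4614, 0.1396]), 'yaw': 0.0824, 'size': array([0.0482, 0.0922]), 'z': np.float64(0.0422), 'n': 5118, 'rect': [461.4, 139.0, 4.58]}
```

```bash
python3 - <<'E'
from h import *
plan([((.4614,.137,.242),(np.pi,0,1.654))])
E
```

```text
[-0.173, -0.007, -0.243] [-0.003, -0.076, 0.003]
-- at [0.4614 0.137  0.242 ]
```

Request:
apply_moves(
  linear=[
    [-0.09,0,-0.12],
    [-0.173,-0.007,-0.243],
    [-0.173,-0.007,-0.243],
    [-0.173,-0.007,-0.243],
    [-0.173,-0.007,-0.243],
  ],
  delta_rot=[
    [-0.001,-0.035,0.001],
    [-0.003,-0.076,0.003],
    [-0.003,-0.076,0.003],
    [-0.003,-0.076,0.003],
    [-0.003,-0.076,0.003],
  ],
)

```text
clock: 12.53
position: [0.462, 0.1295, 0.2396]
tool_rot: [-3.136, -0.01, 1.646]
force: [-0.4, -0.4, -1.1]
grip_width: 0.0851
finger_force: 0.0
```

```bash
python3 - <<'E'
from h import *
s=monitor.observe()
p,d,W,s=wristworld(); print(s['position'],s['tool_rot'],s['clock'])
for z0 in(.03,.039):
    print(boxfit(W,d,.461,.14,z0,.055,.08))
C=T(s['position'],s['tool_rot'])
plan([((.4614,.139,.10),(np.pi,0,1.654)),((.4614,.139,.014),(np.pi,0,1.654))])
E
```

```text
[0.46203746 0.12945497 0.23956747] [-3.13631717 -0.01008369  1.64558839] 12.5333
{'c': array([0.4614, 0.14  ]), 'yaw': 0.0769, 'size': array([0.0604, 0.1031]), 'z': np.float64(0.0418), 'n': 6683, 'rect': [461.4, 139.7, 4.26]}
{'c': array([0.4615, 0.1397]), 'yaw': 0.0732, 'size': array([0.0487, 0.0916]), 'z': np.float64(0.0422), 'n': 4858, 'rect': [461.4, 139.7, 5.2]}
[0.062, 0.006, 1.0] [-0.002, -0.003, -0.003]
[0.026, 0.001, 0.395] [-0.001, -0.002, -0.001]
-- at [0.4614 0.139  0.1   ]
[0.001, -0.001, 0.86] [0.0, 0.0, -0.0]
-- at [0.4614 0.139  0.014 ]
```

```bash
python3 - <<'E'
from h import *
plan([((.4614,.1398,.145),(np.pi,0,1.647)),((.4614,.1398,.060),(np.pi,0,1.647)),((.4614,.1398,.008),(np.pi,0,1.647))])
E
```

```text
[0.098, 0.006, 0.945] [-0.003, -0.005, -0.001]
-- at [0.4614 0.1398 0.145 ]
[0.001, -0.0, 0.85] [0.0, 0.0, -0.0]
-- at [0.4614 0.1398 0.06  ]
[0.0, -0.001, 0.52] [0.0, 0.0, -0.0]
-- at [0.4614 0.1398 0.008 ]
```

Request:
apply_moves(
  linear=[
    [0.098,0.006,0.4],
    [0.098,0.006,0.8],
    [0.098,0.006,0.945],
    [0.098,0.006,0.945],
    [0.098,0.006,0.945],
  ],
  delta_rot=[
    [-0.003,-0.005,-0.001],
    [-0.003,-0.005,-0.001],
    [-0.003,-0.005,-0.001],
    [-0.003,-0.005,-0.001],
    [-0.003,-0.005,-0.001],
  ],
)

```text
clock: 13.0
position: [0.4614, 0.1396, 0.1453]
tool_rot: [-3.141, 0.002, 1.647]
force: [0.4, 0.2, 1.2]
grip_width: 0.0853
finger_force: 0.0
```

Request:
apply_moves(
  linear=[
    [0,0,0.3],
    [0,0,0.6],
    [0,0,0.85],
    [0,0,0.85],
    [0,0,0.85],
  ],
  delta_rot=[
    [0,0,0],
    [0,0,0],
    [0,0,0],
    [0,0,0],
    [0,0,0],
  ],
)

```text
clock: 13.42
position: [0.4623, 0.1398, 0.0617]
tool_rot: [3.14, 0.002, 1.647]
force: [-0.3, 0.3, 0.4]
grip_width: 0.0858
finger_force: 0.0
```

```bash
python3 - <<'E'
from h import *
s=monitor.observe();print(s['position'],s['tool_rot'],s['force'])
plan([((.4614,.1398,.008),(np.pi,0,1.647))])
E
```

```text
[0.46229804 0.13978126 0.06165387] [3.13982291e+00 2.39825439e-03 1.64714685e+00] [-0.25868726  0.33849223  0.36600363]
[0.002, -0.01, 0.537] [0.001, 0.001, 0.0]
-- at [0.4614 0.1398 0.008 ]
```

Request:
apply_moves(
  linear=[
    [0,-0.01,0.2],
    [0,-0.01,0.4],
    [0,-0.01,0.537],
    [0,-0.01,0.537],
    [0,-0.01,0.537],
  ],
  delta_rot=[
    [0.001,0.001,0],
    [0.001,0.001,0],
    [0.001,0.001,0],
    [0.001,0.001,0],
    [0.001,0.001,0],
  ],
)

```text
clock: 13.83
position: [0.4621, 0.1398, 0.0088]
tool_rot: [3.14, 0.0, 1.647]
force: [0.9, -0.2, 0.9]
grip_width: 0.0854
finger_force: 0.0
```

Request:
apply_moves(
  linear=[
    [0,0,0],
    [0,0,0],
    [0,0,0],
    [0,0,0],
    [0,0,0],
  ],
  delta_rot=[
    [0,0,0],
    [0,0,0],
    [0,0,0],
    [0,0,0],
    [0,0,0],
  ],
  gripper=-1,
  force=40,
)

```text
clock: 14.25
position: [0.462, 0.1397, 0.0086]
tool_rot: [3.139, 0.001, 1.647]
force: [-2.8, -2.7, 19.1]
grip_width: 0.0596
finger_force: 39.0
```

```bash
python3 - <<'E'
from h import *
s=monitor.observe();print(s['position'],s['tool_rot'],s['force'])
p,d,W,s=wristworld()
for z0 in(.03,.039):
    print(boxfit(W,d,.461,.14,z0,.055,.08))
x,y,z=s['position']
plan([((.4614,.1398,.20),(np.pi,0,1.647)),((.5476,-.2919,.20),(np.pi,0,.093))])
E
```

```text
[0.46202485 0.13965881 0.00864538] [3.13940125e+00 5.47132191e-04 1.64718813e+00] [-2.75890801 -2.74225398 19.08023592]
{'c': array([0.4613, 0.1493]), 'yaw': 0.0745, 'size': array([0.0735, 0.0855]), 'z': np.float64(0.0419), 'n': 36664, 'rect': [461.6, 144.0, 1.83]}
{'c': array([0.4615, 0.1471]), 'yaw': 0.075, 'size': array([0.0477, 0.0774]), 'z': np.float64(0.0422), 'n': 23811, 'rect': [461.3, 145.6, 3.44]}
[0.0, -0.001, -1.0] [0.001, 0.0, 0.0]
[0.0, -0.003, -0.914] [0.0, 0.0, 0.0]
-- at [0.4614 0.1398 0.2   ]
[-1.0, 0.121, 0.001] [0.0, 0.0, 0.17]
[-1.0, 0.516, 0.001] [0.0, 0.0, 0.19]
[-0.835, 1.0, 0.0] [0.0, 0.0, 0.219]
[-0.227, 0.939, 0.001] [0.0, -0.0, 0.163]
-- at [ 0.5476 -0.2919  0.2   ]
```

Request:
apply_moves(
  linear=[
    [0,0,-0.15],
    [0,0,-0.35],
    [0,0,-0.55],
    [0,0,-0.8],
    [0,0,-1.0],
  ],
  delta_rot=[
    [0,0,0],
    [0,0,0],
    [0,0,0],
    [0,0,0],
    [0,0,0],
  ],
)

```text
clock: 14.72
position: [0.4611, 0.1396, 0.1092]
tool_rot: [3.141, 0.0, 1.648]
force: [0.7, 0.8, -3.6]
grip_width: 0.0592
finger_force: 48.4
```

Request:
apply_moves(
  linear=[
    [0,0,-0.2],
    [0,0,-0.4],
    [0,0,-0.6],
    [0,0,-0.8],
    [0,0,-0.914],
  ],
  delta_rot=[
    [0,0,0],
    [0,0,0],
    [0,0,0],
    [0,0,0],
    [0,0,0],
  ],
)

```text
clock: 15.13
position: [0.4614, 0.1398, 0.201]
tool_rot: [3.139, 0.0, 1.648]
force: [1.5, -0.4, -2.8]
grip_width: 0.0591
finger_force: 48.5
```

Request:
apply_moves(
  linear=[
    [-0.15,0.02,0],
    [-0.35,0.045,0],
    [-0.55,0.07,0],
    [-0.78,0.1,0],
    [-1.0,0.121,0],
  ],
  delta_rot=[
    [0,0,0.03],
    [0,0,0.065],
    [0,0,0.1],
    [0,0,0.135],
    [0,0,0.17],
  ],
)

```text
clock: 15.55
position: [0.4806, 0.0393, 0.1983]
tool_rot: [-3.141, 0.001, 1.287]
force: [0.4, -0.5, -4.3]
grip_width: 0.0593
finger_force: 48.4
```

Request:
apply_moves(
  linear=[
    [-0.2,0.1,0],
    [-0.4,0.21,0],
    [-0.6,0.31,0],
    [-0.8,0.41,0],
    [-1.0,0.516,0],
  ],
  delta_rot=[
    [0,0,0.038],
    [0,0,0.076],
    [0,0,0.114],
    [0,0,0.152],
    [0,0,0.19],
  ],
)

```text
clock: 15.97
position: [0.5024, -0.071, 0.1984]
tool_rot: [3.142, 0.001, 0.888]
force: [0.1, 0.0, -3.4]
grip_width: 0.0592
finger_force: 48.4
```

Request:
apply_moves(
  linear=[
    [-0.17,0.2,0],
    [-0.33,0.4,0],
    [-0.5,0.6,0],
    [-0.67,0.8,0],
    [-0.835,1.0,0],
  ],
  delta_rot=[
    [0,0,0.044],
    [0,0,0.088],
    [0,0,0.132],
    [0,0,0.176],
    [0,0,0.219],
  ],
)

```text
clock: 16.38
position: [0.528, -0.1989, 0.1984]
tool_rot: [3.141, 0.001, 0.429]
force: [0.2, 0.4, -3.7]
grip_width: 0.059
finger_force: 48.4
```

Request:
apply_moves(
  linear=[
    [-0.055,0.22,0],
    [-0.11,0.45,0],
    [-0.17,0.68,0],
    [-0.227,0.939,0],
    [-0.227,0.939,0],
  ],
  delta_rot=[
    [0,0,0.04],
    [0,0,0.08],
    [0,0,0.12],
    [0,0,0.163],
    [0,0,0.163],
  ],
)

```text
clock: 16.8
position: [0.5466, -0.2975, 0.1981]
tool_rot: [3.139, 0.001, 0.082]
force: [-0.4, -0.4, -3.2]
grip_width: 0.0591
finger_force: 48.4
```

```bash
python3 - <<'E'
from h import *
s=monitor.observe();print(s['position'],s['tool_rot'],s['force'],s['clock'],s['grip_width'])
p,d,W,s=wristworld(); z=s['position'][2]
for z0 in(z+.022,z+.0315):
    print(boxfit(W,d,.547,-.29,z0,z+.05,.08))
plan([((.5476,-.2919,.115),(np.pi,0,.093)),((.5476,-.2919,.066),(np.pi,0,.093))])
E
```

```text
[ 0.54660685 -0.29747062  0.1981142 ] [3.13874183e+00 1.06478561e-03 8.18103152e-02] [-0.42659628 -0.440708   -3.22612776] 16.8 0.059103444687493366
{'c': array([ 0.5559, -0.2961]), 'yaw': 0.0927, 'size': array([0.0856, 0.0775]), 'z': np.float64(0.2312), 'n': 36888, 'rect': [550.4, -296.5, 3.88]}
{'c': array([ 0.5533, -0.2964]), 'yaw': 0.0752, 'size': array([0.0771, 0.0468]), 'z': np.float64(0.2315), 'n': 22924, 'rect': [551.7, -296.4, 4.59]}
[0.014, -0.029, 0.83] [0.001, 0.001, -0.002]
-- at [ 0.5476 -0.2919  0.115 ]
[-0.001, 0.0, 0.49] [-0.0, -0.0, -0.0]
-- at [ 0.5476 -0.2919  0.066 ]
```

Request:
apply_moves(
  linear=[
    [0.014,-0.029,0.2],
    [0.014,-0.029,0.4],
    [0.014,-0.029,0.6],
    [0.014,-0.029,0.83],
    [0.014,-0.029,0.83],
  ],
  delta_rot=[
    [0.001,0.001,-0.002],
    [0.001,0.001,-0.002],
    [0.001,0.001,-0.002],
    [0.001,0.001,-0.002],
    [0.001,0.001,-0.002],
  ],
)

```text
clock: 17.27
position: [0.5462, -0.2875, 0.1117]
tool_rot: [-3.137, 0.003, 0.098]
force: [-0.8, 0.4, -4.4]
grip_width: 0.0593
finger_force: 48.2
```

```bash
python3 - <<'E'
from h import *
p,d,W,s=wristworld(); s=monitor.observe();z=s['position'][2]
print(s['position'],s['tool_rot'],s['force'])
q=np.linalg.norm(s['qd']);print(q)
m=boxfit(W,d,.547,-.29,z+.0315,z+.05,.08); print(m)
# far panel/shoulder edges along tool x for middle (held) and deep not visible
plan([((.5476,-.2919,.066),(np.pi,0,.093))])
E
```

```text
[ 0.54717767 -0.28800304  0.11396133] [-3.13777862e+00  1.56502913e-03  9.82515730e-02] [ 0.54225279  0.2188526  -3.05028666]
0.07016372334510419
{'c': array([ 0.5479, -0.2515]), 'yaw': -0.5789, 'size': array([0.0172, 0.0277]), 'z': np.float64(0.1545), 'n': 1582, 'rect': [547.9, -251.3, 57.83]}
[0.001, 0.041, 0.479] [-0.002, 0.001, 0.003]
-- at [ 0.5476 -0.2919  0.066 ]
```

Request:
apply_moves(
  linear=[
    [0,0,0],
    [0,0,0],
    [0,0,0],
    [0,0,0],
    [0,0,0],
  ],
  delta_rot=[
    [0,0,0],
    [0,0,0],
    [0,0,0],
    [0,0,0],
    [0,0,0],
  ],
)

```text
clock: 17.73
position: [0.5489, -0.2891, 0.1165]
tool_rot: [-3.141, -0.003, 0.098]
force: [-0.1, 0.5, -3.3]
grip_width: 0.0591
finger_force: 48.2
```

```bash
python3 - <<'E'
from h import *
s=monitor.observe();z=s['position'][2]
print(s['position'],s['tool_rot'],s['force'],np.linalg.norm(s['qd']))
plan([((.5476,-.2919,.066),(np.pi,0,.093))])
E
```

```text
[ 0.54885579 -0.28908968  0.11652756] [-3.14070489e+00 -2.90652940e-03  9.77336576e-02] [-0.1360197   0.50449544 -3.34484161] 0.005936828551526519
[-0.017, 0.027, 0.505] [-0.0, -0.001, 0.002]
-- at [ 0.5476 -0.2919  0.066 ]
```

Request:
apply_moves(
  linear=[
    [-0.017,0.027,0.15],
    [-0.017,0.027,0.3],
    [-0.017,0.027,0.505],
    [-0.017,0.027,0.505],
    [-0.017,0.027,0.505],
  ],
  delta_rot=[
    [0,-0.001,0.002],
    [0,-0.001,0.002],
    [0,-0.001,0.002],
    [0,-0.001,0.002],
    [0,-0.001,0.002],
  ],
)

```text
clock: 18.15
position: [0.5469, -0.2915, 0.0651]
tool_rot: [-3.139, 0.001, 0.094]
force: [0.3, 0.9, -3.8]
grip_width: 0.0591
finger_force: 48.2
```

Request:
apply_moves(
  linear=[
    [0,0,0],
    [0,0,0],
    [0,0,0],
    [0,0,0],
    [0,0,0],
  ],
  delta_rot=[
    [0,0,0],
    [0,0,0],
    [0,0,0],
    [0,0,0],
    [0,0,0],
  ],
)

```text
clock: 18.57
position: [0.5475, -0.2918, 0.0658]
tool_rot: [-3.141, -0.001, 0.094]
force: [0.6, -0.3, -5.1]
grip_width: 0.0594
finger_force: 48.2
```

```bash
python3 - <<'E'
from h import *
s=monitor.observe()
print(s['position'],s['tool_rot'],s['force'],np.linalg.norm(s['qd']))
plan([((.5476,-.2919,.056),(np.pi,0,.093))])
E
```

```text
[ 0.54748778 -0.2918118   0.06577454] [-3.14052376e+00 -5.24541310e-04  9.36901129e-02] [ 0.57388577 -0.31448175 -5.14024672] 0.004273767238552893
[0.001, 0.001, 0.098] [-0.001, -0.0, 0.0]
-- at [ 0.5476 -0.2919  0.056 ]
```

Aligned to 0.2 mm. I'll lower slowly and watch the force.

Request:
apply_moves(
  linear=[
    [0,0,0.02],
    [0,0,0.035],
    [0,0,0.05],
    [0,0,0.06],
    [0,0,0.06],
  ],
  delta_rot=[
    [-0.001,0,0],
    [-0.001,0,0],
    [-0.001,0,0],
    [-0.001,0,0],
    [-0.001,0,0],
  ],
)

```text
clock: 18.98
position: [0.5472, -0.2916, 0.059]
tool_rot: [3.141, 0.0, 0.094]
force: [-0.8, -0.4, -2.9]
grip_width: 0.0593
finger_force: 48.4
```

Request:
apply_moves(
  linear=[
    [0,0,0.008],
    [0,0,0.016],
    [0,0,0.02],
    [0,0,0.02],
    [0,0,0.02],
  ],
  delta_rot=[
    [0,0,0],
    [0,0,0],
    [0,0,0],
    [0,0,0],
    [0,0,0],
  ],
)

```text
clock: 19.4
position: [0.5473, -0.2917, 0.0587]
tool_rot: [3.141, -0.0, 0.094]
force: [-9.1, 5.5, 23.5]
grip_width: 0.0595
finger_force: 51.7
```

Contact is at z = 0.0587, which is the grasp height plus 50 mm, so the case is seated. Release and rise.

Request:
apply_moves(
  linear=[
    [0,0,-0.015],
    [0,0,-0.015],
    [0,0,-0.015],
    [0,0,-0.015],
    [0,0,-0.015],
  ],
  delta_rot=[
    [0,0,0],
    [0,0,0],
    [0,0,0],
    [0,0,0],
    [0,0,0],
  ],
)

```text
clock: 19.82
position: [0.5474, -0.2918, 0.0588]
tool_rot: [3.141, -0.0, 0.094]
force: [-0.7, 0.6, 1.3]
grip_width: 0.0589
finger_force: 49.2
```

Request:
apply_moves(
  linear=[
    [0,0,0],
    [0,0,0],
    [0,0,0],
    [0,0,0],
    [0,0,0],
  ],
  delta_rot=[
    [0,0,0],
    [0,0,0],
    [0,0,0],
    [0,0,0],
    [0,0,0],
  ],
  gripper=1,
)

```text
clock: 20.23
position: [0.5473, -0.2917, 0.0587]
tool_rot: [3.141, -0.0, 0.094]
force: [-0.7, -0.5, 0.0]
grip_width: 0.0858
finger_force: 0.0
```

Request:
apply_moves(
  linear=[
    [0,0,-0.2],
    [0,0,-0.4],
    [0,0,-0.6],
    [0,0,-0.8],
    [0,0,-1.0],
  ],
  delta_rot=[
    [0,0,0],
    [0,0,0],
    [0,0,0],
    [0,0,0],
    [0,0,0],
  ],
)

```text
clock: 20.65
position: [0.5472, -0.2916, 0.1598]
tool_rot: [3.141, 0.0, 0.094]
force: [0.4, 0.3, 0.5]
grip_width: 0.0852
finger_force: 0.0
```

Request:
apply_moves(
  linear=[
    [0,0,-0.4],
    [0,0,-0.8],
    [0,0,-1.0],
    [0,0,-1.0],
    [0,0,-1.0],
  ],
  delta_rot=[
    [0,0,0],
    [0,0,0],
    [0,0,0],
    [0,0,0],
    [0,0,0],
  ],
)

```text
clock: 21.07
position: [0.5477, -0.2918, 0.26]
tool_rot: [3.14, -0.002, 0.094]
force: [0.4, 0.2, -0.8]
grip_width: 0.0852
finger_force: 0.0
```

Request:
apply_moves(
  linear=[
    [0,0,-0.3],
    [0,0,-0.3],
    [0,0,-0.3],
    [0,0,-0.3],
    [0,0,-0.3],
  ],
  delta_rot=[
    [0,0,0],
    [0,0,0],
    [0,0,0],
    [0,0,0],
    [0,0,0],
  ],
)

```text
clock: 21.48
position: [0.5469, -0.2913, 0.2875]
tool_rot: [-3.141, 0.002, 0.094]
force: [0.3, -0.8, -0.3]
grip_width: 0.0853
finger_force: 0.0
```

```bash
python3 - <<'E'
from h import *
p,d,W,s=wristworld(); print(s['position'],s['tool_rot'],np.linalg.norm(s['qd']))
for z0,z1 in((.078,.11),(.0895,.11),(.088,.11)): print(boxfit(W,d,.5475,-.292,z0,z1,.08))
q=W[(d>0)&(np.abs(W[:,:,2]-.092)<.006)&(np.hypot(W[:,:,0]-.5475,W[:,:,1]+.292)<.024)]
A=np.c_[q[:,:2]-[.5475,-.292],np.ones(len(q))]; print('plane',np.linalg.lstsq(A,q[:,2],rcond=None)[0].round(4))
plan([((.5475,-.20,.24),(np.pi,0,.09)),((.4949,-.0016,.230),(np.pi,0,.071))])
E
```

```text
[ 0.54687434 -0.2913349   0.2875132 ] [-3.14133032e+00  1.64085517e-03  9.37945201e-02] 0.004046453187820406
{'c': array([ 0.5471, -0.2912]), 'yaw': 0.0948, 'size': array([0.1035, 0.0603]), 'z': np.float64(0.0917), 'n': 6669, 'rect': [546.6, -291.1, 5.72]}
{'c': array([ 0.5474, -0.2914]), 'yaw': 0.0964, 'size': array([0.0902, 0.0481]), 'z': np.float64(0.0922), 'n': 4750, 'rect': [546.9, -291.5, 5.38]}
{'c': array([ 0.5468, -0.2914]), 'yaw': 0.0768, 'size': array([0.0997, 0.0557]), 'z': np.float64(0.092), 'n': 5589, 'rect': [546.8, -291.4, 5.12]}
plane [-0.0011  0.0021  0.0923]
[0.092, -0.909, 0.476] [-0.0, 0.001, 0.002]
-- at [ 0.5475 -0.2     0.24  ]
[-0.171, -1.0, 0.05] [-0.0, -0.0, 0.004]
[-0.18, -1.0, 0.049] [-0.0, -0.0, 0.005]
[-0.004, -0.021, 0.002] [-0.0, -0.0, -0.0]
-- at [ 0.4949 -0.0016  0.23  ]
```

The middle case is seated: its panel is level at 0.0922 m. Next is the slim case.

Request:
apply_moves(
  linear=[
    [0.09,-0.4,0.2],
    [0.09,-0.7,0.4],
    [0.092,-0.909,0.476],
    [0.092,-0.909,0.476],
    [0.092,-0.909,0.476],
  ],
  delta_rot=[
    [0,0.001,0.002],
    [0,0.001,0.002],
    [0,0.001,0.002],
    [0,0.001,0.002],
    [0,0.001,0.002],
  ],
)

```text
clock: 21.95
position: [0.5477, -0.199, 0.2403]
tool_rot: [-3.142, -0.001, 0.092]
force: [0.3, -0.5, -0.0]
grip_width: 0.0856
finger_force: 0.0
```

Request:
apply_moves(
  linear=[
    [-0.171,-1.0,0.05],
    [-0.171,-1.0,0.05],
    [-0.171,-1.0,0.05],
    [-0.171,-1.0,0.05],
    [-0.171,-1.0,0.05],
  ],
  delta_rot=[
    [0,0,0.004],
    [0,0,0.004],
    [0,0,0.004],
    [0,0,0.004],
    [0,0,0.004],
  ],
)

```text
clock: 22.37
position: [0.5222, -0.1024, 0.2363]
tool_rot: [3.141, -0.003, 0.082]
force: [-0.3, -1.2, -0.3]
grip_width: 0.0852
finger_force: 0.0
```

Request:
apply_moves(
  linear=[
    [-0.18,-1.0,0.05],
    [-0.18,-1.0,0.05],
    [-0.18,-1.0,0.05],
    [-0.18,-1.0,0.05],
    [-0.18,-1.0,0.05],
  ],
  delta_rot=[
    [0,0,0.005],
    [0,0,0.005],
    [0,0,0.005],
    [0,0,0.005],
    [0,0,0.005],
  ],
)

```text
clock: 22.78
position: [0.4965, -0.0047, 0.2311]
tool_rot: [3.141, -0.002, 0.07]
force: [1.1, -0.8, -0.5]
grip_width: 0.0855
finger_force: 0.0
```

Request:
apply_moves(
  linear=[
    [0,0,0],
    [0,0,0],
    [0,0,0],
    [0,0,0],
    [0,0,0],
  ],
  delta_rot=[
    [0,0,0],
    [0,0,0],
    [0,0,0],
    [0,0,0],
    [0,0,0],
  ],
)

```text
clock: 23.2
position: [0.4961, -0.0045, 0.2309]
tool_rot: [3.141, -0.002, 0.07]
force: [-0.4, -0.6, 0.5]
grip_width: 0.0855
finger_force: 0.0
```

```bash
python3 - <<'E'
from h import *
p,d,W,s=wristworld(); print(s['position'],s['tool_rot'],np.linalg.norm(s['qd']))
for z0,z1 in((.018,.045),(.028,.045)): print(boxfit(W,d,.4949,-.002,z0,z1,.08))
plan([((.4949,-.0016,.135),(np.pi,0,.073)),((.4949,-.0016,.045),(np.pi,0,.073))])
E
```

```text
[ 0.496109   -0.00448408  0.23087622] [ 3.14094981e+00 -2.07021451e-03  6.96767875e-02] 0.0067924407209294935
{'c': array([ 0.4949, -0.0014]), 'yaw': 0.0774, 'size': array([0.1035, 0.06  ]), 'z': np.float64(0.0297), 'n': 6437, 'rect': [494.2, -1.4, 4.43]}
{'c': array([ 0.4948, -0.0014]), 'yaw': 0.0831, 'size': array([0.0897, 0.0465]), 'z': np.float64(0.0302), 'n': 4419, 'rect': [494.6, -1.4, 4.04]}
[-0.011, -0.029, 0.959] [0.0, -0.001, -0.001]
-- at [ 0.4949 -0.0016  0.135 ]
[-0.0, -0.0, 0.9] [0.0, 0.0, -0.0]
-- at [ 0.4949 -0.0016  0.045 ]
```

Request:
apply_moves(
  linear=[
    [-0.011,-0.03,0.4],
    [-0.011,-0.03,0.8],
    [-0.011,-0.03,0.959],
    [-0.011,-0.03,0.959],
    [-0.011,-0.03,0.959],
  ],
  delta_rot=[
    [0,-0.001,-0.002],
    [0,-0.001,-0.002],
    [0,-0.001,-0.002],
    [0,-0.001,-0.002],
    [0,-0.001,-0.002],
  ],
)

```text
clock: 23.67
position: [0.4948, -0.001, 0.135]
tool_rot: [3.141, 0.001, 0.075]
force: [0.6, 0.1, -0.0]
grip_width: 0.0859
finger_force: 0.0
```

Request:
apply_moves(
  linear=[
    [0,0,0.3],
    [0,0,0.6],
    [0,0,0.9],
    [0,0,0.9],
    [0,0,0.9],
  ],
  delta_rot=[
    [0,0,0],
    [0,0,0],
    [0,0,0],
    [0,0,0],
    [0,0,0],
  ],
)

```text
clock: 24.08
position: [0.4952, -0.0011, 0.0459]
tool_rot: [3.141, 0.0, 0.075]
force: [0.8, -0.4, -0.0]
grip_width: 0.0852
finger_force: 0.0
```

Request:
apply_moves(
  linear=[
    [0,0,0.1],
    [0,0,0.2],
    [0,0,0.3],
    [0,0,0.37],
    [0,0,0.37],
  ],
  delta_rot=[
    [0,0,0],
    [0,0,0],
    [0,0,0],
    [0,0,0],
    [0,0,0],
  ],
)

```text
clock: 24.5
position: [0.4944, -0.0011, 0.0069]
tool_rot: [3.141, 0.001, 0.075]
force: [-0.7, -0.4, 0.3]
grip_width: 0.0854
finger_force: 0.0
```

Request:
apply_moves(
  linear=[
    [0,0,0],
    [0,0,0],
    [0,0,0],
    [0,0,0],
    [0,0,0],
  ],
  delta_rot=[
    [0,0,0],
    [0,0,0],
    [0,0,0],
    [0,0,0],
    [0,0,0],
  ],
  gripper=-1,
  force=35,
)

```text
clock: 24.92
position: [0.4951, -0.0011, 0.0085]
tool_rot: [3.141, -0.001, 0.075]
force: [-0.8, 0.5, 6.9]
grip_width: 0.0593
finger_force: 38.0
```

```bash
python3 - <<'E'
from h import *
s=monitor.observe()
print(s['position'],s['tool_rot'],s['force'],s['grip_width'])
x,y,z=s['position']
plan([((x,y,.10),(np.pi,0,.076)),((.53,-.12,.19),(np.pi,0,.09)),((.5472,-.2913,.16),(np.pi,0,.094))])
E
```

```text
[ 0.49505364 -0.00111036  0.00849261] [ 3.14096545e+00 -5.25989141e-04  7.47482361e-02] [-0.84033794  0.48258143  6.93954543] 0.05931854623572758
[0.0, 0.001, -0.915] [0.0, -0.0, -0.001]
-- at [ 0.495  -0.0012  0.1   ]
[0.213, 1.0, -0.742] [0.0, -0.0, -0.005]
[0.043, 0.213, -0.157] [0.0, -0.0, -0.001]
-- at [ 0.53 -0.12  0.19]
[0.011, 1.0, 0.175] [0.0, -0.0, -0.001]
[0.006, 0.721, 0.126] [0.0, -0.0, -0.001]
-- at [ 0.5472 -0.2913  0.16  ]
```

Request:
apply_moves(
  linear=[
    [0,0,-0.15],
    [0,0,-0.3],
    [0,0,-0.5],
    [0,0,-0.7],
    [0,0,-0.915],
  ],
  delta_rot=[
    [0,0,0],
    [0,0,0],
    [0,0,0],
    [0,0,0],
    [0,0,0],
  ],
)

```text
clock: 25.33
position: [0.4945, -0.0011, 0.1004]
tool_rot: [3.141, 0.001, 0.075]
force: [-0.5, 0.0, -2.8]
grip_width: 0.059
finger_force: 40.1
```

Request:
apply_moves(
  linear=[
    [0.04,0.2,-0.15],
    [0.085,0.4,-0.3],
    [0.13,0.6,-0.45],
    [0.17,0.8,-0.6],
    [0.213,1.0,-0.742],
  ],
  delta_rot=[
    [0,0,-0.001],
    [0,0,-0.002],
    [0,0,-0.003],
    [0,0,-0.004],
    [0,0,-0.006],
  ],
)

```text
clock: 25.75
position: [0.5236, -0.1002, 0.1749]
tool_rot: [3.141, -0.0, 0.087]
force: [0.5, 0.7, -2.9]
grip_width: 0.0588
finger_force: 40.2
```

Request:
apply_moves(
  linear=[
    [0.043,0.213,-0.157],
    [0.043,0.213,-0.157],
    [0.043,0.213,-0.157],
    [0.043,0.213,-0.157],
    [0.043,0.213,-0.157],
  ],
  delta_rot=[
    [0,0,-0.001],
    [0,0,-0.001],
    [0,0,-0.001],
    [0,0,-0.001],
    [0,0,-0.001],
  ],
)

```text
clock: 26.17
position: [0.5293, -0.1191, 0.189]
tool_rot: [3.141, 0.001, 0.09]
force: [0.1, 0.6, -1.6]
grip_width: 0.0593
finger_force: 40.1
```

Request:
apply_moves(
  linear=[
    [0.002,0.2,0.03],
    [0.004,0.4,0.06],
    [0.006,0.6,0.1],
    [0.008,0.8,0.14],
    [0.011,1.0,0.175],
  ],
  delta_rot=[
    [0,0,0],
    [0,0,0],
    [0,0,0],
    [0,0,-0.001],
    [0,0,-0.001],
  ],
)

```text
clock: 26.58
position: [0.5396, -0.2194, 0.1713]
tool_rot: [3.142, 0.001, 0.093]
force: [-0.0, -0.1, -1.7]
grip_width: 0.0591
finger_force: 40.1
```

Request:
apply_moves(
  linear=[
    [0.002,0.2,0.03],
    [0.003,0.4,0.06],
    [0.005,0.6,0.1],
    [0.006,0.721,0.126],
    [0.006,0.721,0.126],
  ],
  delta_rot=[
    [0,0,0],
    [0,0,0],
    [0,0,0],
    [0,0,-0.001],
    [0,0,-0.001],
  ],
)

```text
clock: 27.0
position: [0.5463, -0.2932, 0.1583]
tool_rot: [3.141, 0.002, 0.092]
force: [-1.7, 0.0, -3.1]
grip_width: 0.0591
finger_force: 40.1
```

Request:
apply_moves(
  linear=[
    [0,0,0],
    [0,0,0],
    [0,0,0],
    [0,0,0],
    [0,0,0],
  ],
  delta_rot=[
    [0,0,0],
    [0,0,0],
    [0,0,0],
    [0,0,0],
    [0,0,0],
  ],
)

```text
clock: 27.42
position: [0.5471, -0.2906, 0.1597]
tool_rot: [3.141, -0.0, 0.094]
force: [-0.4, 0.2, -2.5]
grip_width: 0.0592
finger_force: 40.1
```

```bash
python3 - <<'E'
from h import *
s=monitor.observe()
print(s['position'],s['tool_rot'],s['force'],s['grip_width'])
plan([((.5472,-.2913,.1045),(np.pi,0,.094))])
E
```

```text
[ 0.54714055 -0.29064     0.15971778] [ 3.14096329e+00 -2.25890496e-04  9.44491053e-02] [-0.41721247  0.23312206 -2.54741643] 0.05916935212566533
[-0.0, 0.006, 0.552] [0.0, -0.0, 0.0]
-- at [ 0.5472 -0.2913  0.1045]
```

Request:
apply_moves(
  linear=[
    [0,0.007,0.15],
    [0,0.007,0.3],
    [0,0.007,0.45],
    [0,0.007,0.552],
    [0,0.007,0.552],
  ],
  delta_rot=[
    [0,0,0],
    [0,0,0],
    [0,0,0],
    [0,0,0],
    [0,0,0],
  ],
)

```text
clock: 27.83
position: [0.5462, -0.2913, 0.1024]
tool_rot: [-3.141, 0.002, 0.094]
force: [-0.4, -0.3, -3.0]
grip_width: 0.0589
finger_force: 40.1
```

Request:
apply_moves(
  linear=[
    [0,0,0],
    [0,0,0],
    [0,0,0],
    [0,0,0],
    [0,0,0],
  ],
  delta_rot=[
    [0,0,0],
    [0,0,0],
    [0,0,0],
    [0,0,0],
    [0,0,0],
  ],
)

```text
clock: 28.25
position: [0.5472, -0.2921, 0.1048]
tool_rot: [3.141, -0.001, 0.094]
force: [0.6, 0.0, -2.1]
grip_width: 0.0589
finger_force: 40.1
```

Request:
apply_moves(
  linear=[
    [0,0,0.02],
    [0,0,0.04],
    [0,0,0.06],
    [0,0,0.075],
    [0,0,0.075],
  ],
  delta_rot=[
    [0,0,0],
    [0,0,0],
    [0,0,0],
    [0,0,0],
    [0,0,0],
  ],
)

```text
clock: 28.67
position: [0.547, -0.292, 0.0967]
tool_rot: [3.141, 0.0, 0.094]
force: [0.6, -1.0, -2.3]
grip_width: 0.0593
finger_force: 40.2
```

Request:
apply_moves(
  linear=[
    [0,0,0.008],
    [0,0,0.016],
    [0,0,0.02],
    [0,0,0.02],
    [0,0,0.02],
  ],
  delta_rot=[
    [0,0,0],
    [0,0,0],
    [0,0,0],
    [0,0,0],
    [0,0,0],
  ],
)

```text
clock: 29.08
position: [0.5471, -0.2921, 0.0964]
tool_rot: [3.14, -0.0, 0.093]
force: [-10.4, 5.6, 27.7]
grip_width: 0.059
finger_force: 43.6
```

Seated at 0.0964, against an expected 0.0965. Release, rise and check.

Request:
apply_moves(
  linear=[
    [0,0,-0.017],
    [0,0,-0.017],
    [0,0,-0.017],
    [0,0,-0.017],
    [0,0,-0.017],
  ],
  delta_rot=[
    [0,0,0],
    [0,0,0],
    [0,0,0],
    [0,0,0],
    [0,0,0],
  ],
)

```text
clock: 29.5
position: [0.5471, -0.292, 0.0966]
tool_rot: [3.141, -0.0, 0.094]
force: [-1.3, 0.1, 5.1]
grip_width: 0.0588
finger_force: 41.0
```

Request:
apply_moves(
  linear=[
    [0,0,0],
    [0,0,0],
    [0,0,0],
    [0,0,0],
    [0,0,0],
  ],
  delta_rot=[
    [0,0,0],
    [0,0,0],
    [0,0,0],
    [0,0,0],
    [0,0,0],
  ],
  gripper=1,
)

```text
clock: 29.92
position: [0.547, -0.292, 0.0964]
tool_rot: [3.141, 0.0, 0.094]
force: [0.3, -0.3, 0.1]
grip_width: 0.0855
finger_force: 0.0
```

Request:
apply_moves(
  linear=[
    [0,0,-0.2],
    [0,0,-0.4],
    [0,0,-0.6],
    [0,0,-0.8],
    [0,0,-1.0],
  ],
  delta_rot=[
    [0,0,0],
    [0,0,0],
    [0,0,0],
    [0,0,0],
    [0,0,0],
  ],
)

```text
clock: 30.33
position: [0.5469, -0.2919, 0.1975]
tool_rot: [3.141, 0.0, 0.094]
force: [0.6, 0.3, -0.2]
grip_width: 0.0856
finger_force: 0.0
```

Request:
apply_moves(
  linear=[
    [0,0,-0.4],
    [0,0,-0.8],
    [0,0,-1.0],
    [0,0,-1.0],
    [0,0,-1.0],
  ],
  delta_rot=[
    [0,0,0],
    [0,0,0],
    [0,0,0],
    [0,0,0],
    [0,0,0],
  ],
)

```text
clock: 30.75
position: [0.5473, -0.292, 0.2976]
tool_rot: [3.14, -0.002, 0.094]
force: [0.6, 0.1, -1.4]
grip_width: 0.0856
finger_force: 0.0
```

Request:
apply_moves(
  linear=[
    [0,0,-0.1],
    [0,0,-0.1],
    [0,0,-0.1],
    [0,0,-0.1],
    [0,0,-0.1],
  ],
  delta_rot=[
    [0,0,0],
    [0,0,0],
    [0,0,0],
    [0,0,0],
    [0,0,0],
  ],
)

```text
clock: 31.17
position: [0.5469, -0.2918, 0.3059]
tool_rot: [3.141, 0.001, 0.094]
force: [-0.5, -1.1, -0.2]
grip_width: 0.0853
finger_force: 0.0
```

```bash
python3 - <<'E'
from h import *
p,d,W,s=wristworld(); print(s['position'],np.linalg.norm(s['qd']),s['clock'])
for z0,z1 in((.106,.13),(.1155,.13)): print(boxfit(W,d,.5475,-.292,z0,z1,.08))
q=W[(d>0)&(np.abs(W[:,:,2]-.118)<.006)&(np.hypot(W[:,:,0]-.5475,W[:,:,1]+.292)<.024)]
A=np.c_[q[:,:2]-[.5475,-.292],np.ones(len(q))]; print('plane',np.linalg.lstsq(A,q[:,2],rcond=None)[0].round(4))
p,d=grab('side'); cv2.imwrite('pics/s4.png',cv2.resize(p[100:300,220:470,::-1],None,fx=3,fy=3))
E
```

```text
[ 0.54685118 -0.29180055  0.30588258] 0.0032497035910208296 31.1667
{'c': array([ 0.547 , -0.2916]), 'yaw': 0.0923, 'size': array([0.1033, 0.0604]), 'z': np.float64(0.1177), 'n': 6935, 'rect': [546.4, -291.6, 5.58]}
{'c': array([ 0.5464, -0.2918]), 'yaw': 0.1097, 'size': array([0.0915, 0.0479]), 'z': np.float64(0.1182), 'n': 4951, 'rect': [545.3, -291.3, 5.14]}
plane [0.002  0.     0.1182]
```

View pics/s4.png

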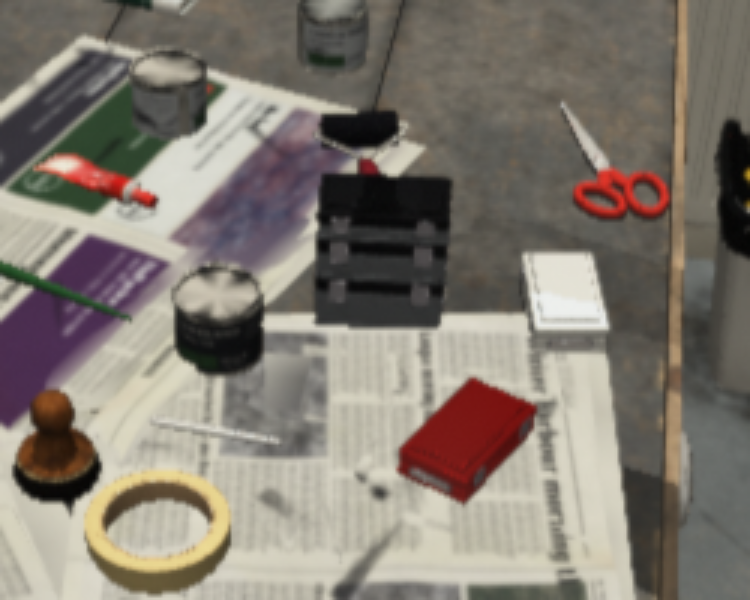

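The view shows the three cases as one square column at about (383,250). The top panel is level at 0.118 m, and the tape, tin and roller in view haven't moved. Handing in.

```bash
python3 -c "
from workcell import workorder; print(workorder.job_done())"
```

```text
the job is handed in; nothing more can be done
None
```

The three cases are stacked as one square column on the deep case, with both upper cases measured as seated, level and lid up; the job is handed in at about 31 s, with no verdict shown.

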